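# Crank a screw lift level with a shelf

### The arm

A 6-joint arm with a two-finger parallel gripper is mounted at the origin on the work surface. World frame = base frame: x ahead of the robot, y to its left, z up, the work surface at z = 0. Lengths are in m, angles in rad, forces in N, time in s.
With the tool pointing down it reaches from about 0.3 to 0.875 m from the base axis. Payload 6.4 kg.
Tool frame: the origin (TCP) lies midway between the tips of the shut fingers; the grasp point (between the pads) lies 19 mm behind it (ctrl.pinch_z is the distance from the TCP to the grasp point, in m); z points along the fingers, y is the line along which they close (so a half turn about z gives the same grasp; the last joint's range is limited). The gripper opens to 85 mm and grips with 20 to 120 N. Pads are 22 mm wide; open, the fingers measure 114 mm over their backs; the gripper's body (76 mm by 85 mm) begins 54 mm behind the grasp point. The pads swing forward as they close: fully open they stand 13 mm farther back than shut.
Start: joints at [-1.538, 0.181, 1.607, -0, 1.354, -0.206], TCP at [0.136, -0.559, 0.231] pointing down, gripper open.
Joint ranges: [-2.99, 2.99], [-0.89, 2.07], [0.3, 2.58], [-1.14, 4.28], [0, 2.63], [-3.12, 3.12]. Speed limits (rad/s): [2.57, 2.57, 3.01, 3.14, 3.14, 3.14].

### API

Orientations are given as a unit quaternion [w, x, y, z].
In Python, from bench import ctrl gives the robot as it stands.
- The arm moves only by the tool apply_moves, never from a script. Its argument "moves" is a list of rows, each an object with "jaw": the opening, from 0 (shut) to 1 (fully open); "offset": the shift along the tool's x, y, z in mm, a list of three; "rot": the turn, a rotation vector about the tool's x, y, z in degrees, a list of three. In form: [{"jaw": jaw, "offset": [dx, dy, dz], "rot": [ax, ay, az]}, ...]. A call has exactly 5 rows; each row shifts and turns the commanded pose from where the row before left it, along the tool's axes as they then stand; what a row does not reach is not made up. A row lasts 1/8 s, in which the tool goes at most 62.5 mm and 10.7 degrees, less where a joint would pass 70% of its speed; a pose out of reach is approached as far as the arm can. A call is refused whole if a number of a shift passes 62.5 or a number of a turn 10.7, either way. A call with a gripper value outside its range is refused whole. The fingers move at their own pace and stop on an object; the grip force is fixed at half the most. Time passes only in rows, so rows that do not move let the fingers close, or fill a call up. It gives the time, the measured TCP pose, the force, the opening and the grip force at its end, in the units of the state.
- ctrl.get_obs(): the state, without advancing time (a new reading comes with each control period).
- ctrl.camera(name): name is "side" or "top" or "wrist"; returns (picture, depth): 420x560x3 uint8, red, green, blue; 420x560 float32, m along the optical axis (not along the pixel's ray), 0 where there is no reading.
- ctrl.camera_params(name): a dict with "K" (3x3 intrinsics, pixels), "cam_to_world" (4x4, takes a point from camera to world coordinates); the wrist camera has in their place "mount" (4x4, takes a point from camera to tool coordinates, whose origin is the TCP and whose axes are the flange's). Camera axes: x right, y down, z forward; pixel columns grow to the right and rows downward; lengths in m; the calibration is good to about 2 mm. A picture is of the moment at which its call begins: read the wrist's pose just before it. camera_params takes no time and is no camera call.
- ctrl.hand_in(): hands the job in; it is judged then, once.
Trained networks look in the newest picture that a camera, given by its name, has taken for a name from the list of things; names that differ only in an ending like _2 or _b are one class to them, and where a whole thing is asked for, a point or a joint stands for the part that bears it (a point fixed in the world has none). Each returns a list of dicts, best first, with "score" (0 to 1); they miss things now and then, are a little off and sometimes report something else, mostly with a low value. They report only what shows in the picture. A call takes as long as a camera call. They do not tell look-alikes from the thing itself.
- ctrl.outline_of(camera, target): "region" (420x560 bool, what is visible of it) and "position" ([column, row] in pixels, amid what is visible of it).
The state is a dict: "time_s": time; "q": joint angles; "dq": joint speeds; "joint_efforts": joint torques, N m; "eef_pos": TCP position; "eef_rot": TCP orientation; "wrist_force": force on the tool from outside, world axes, zero at the start; "torque": the same for the moment, N m; "opening": opening from 0.0 (shut) to 1.0 (fully open); "grasp_force": force on a finger pad.
Only numpy, scipy, OpenCV 4.12 (cv2) and the standard library are available. Lean on these libraries where they do the work, as an engineer would, in place of code of your own. Each camera call takes 0.05 s, during which the arm holds its last target. There are 200 camera calls.

### The job

Take the loose hand crank from its rest, fit it fully down onto the drive shaft on top of the screw lift and wind it to raise the tray until the tray is level with the top of the wooden shelf beside it, so that the power supply could be slid straight across. The power supply stays on the tray; leave the crank on the shaft, and leave the shelf and the other things on the bench alone.

Things in the scene. Friction and masses are not known exactly. Their poses are not given: they have to be found in the camera images.
- crank_hub (a point): Loose dark steel hand crank (0.23 kg) standing on its rest, hub down. Point: on the hub's axis, at its lowest level. z up, +x along the arm towards the handle. Hub: tube 35 mm outside, 19 mm bore open below and ending 40 mm up under the flat arm (z 40-50 mm, 22 mm wide, x -17 to 68 mm). Throw (hub axis to handle axis) 55 mm.
- crank_dogs (a point): Same crank: mid-point between two dogs, 12 mm wide and 8 mm thick, that reach down from the tube's rim at z = 12 mm to z = 0, centred at y = +13.5 and -13.5 mm. Point is on the hub axis, 6 mm up, axes as crank_hub. On the shaft they stand one on each side of its cross pin and push it round.
- crank_grip (a point): Centre of the crank's upright black handle sleeve, 26 mm diameter, 60 mm tall; 55 mm along the crank's +x and 83 mm above crank_hub. It turns with slight friction (0.03 N m) about its own upright axis: a gripper may hold it at a fixed yaw while the crank goes round under it, and a crank carried by it keeps its direction.
- rest: Fixed grey plastic rest for the crank: base 130 x 70 x 6 mm on the bench. The hub stands on the base at this origin; the arm's outer end lies on a post 46 mm high, 52 mm along +x, between two lips 6 mm high and 26 mm apart. Lift the crank straight up out of it.
- shaft_top (a point): Top centre of the lift's upright steel drive shaft, 45 mm above the 66 mm square grey head of the lift (head top 140 mm above the bench). 16 mm diameter, tapering to 8 mm over the top 12 mm. Axes turn with the shaft. With the crank fully down the end of its bore rests on this top, so crank_hub is 40 mm below it.
- shaft_pin (a point): Middle of the cross pin through the drive shaft, 34 mm below shaft_top: 6 mm thick, 40 mm long, along this point's x axis. The crank goes down with its arm along the pin, either way round, within about 45 deg, so that the dogs pass on either side. Once on, the crank turns about 100 deg freely between taking the pin one way and the other.
- shaft (a joint): Turn of the drive shaft (rad), 0 at the start, growing as it is wound clockwise seen from above. Clockwise raises the tray 10 mm per full turn; travel 50 mm. Needs about 0.15 N m and stays where it is left.
- tray_edge (a point): The aluminium tray of the lift, a plate 140 x 150 mm and 8 mm thick beside the column: this point is the middle of its outer edge (facing the shelf), on its top surface. At the start 45 mm above the bench. z up.
- tray_middle (a point): Point on the tray's top surface, at the middle of the place where the power supply stands, 65 mm in from tray_edge. z up.
- shelf_edge (a point): Plywood shelf board (150 x 130 mm, 10 mm thick) on two posts beside the tray, set to a different height each time, 15 to 28 mm above the tray's starting height. Point: middle of the edge facing the tray, on the top surface; 8 to 14 mm from the tray's edge across the gap. z up.
- supply_middle (a point): Centre of the loose metal power supply box, 110 x 100 x 45 mm, standing on the tray.
- screwdriver_at (a point): Screwdriver lying on the bench, a bystander.
- wrench_at (a point): Wrench lying on the bench, a bystander.
- cleaner_at (a point): White spray can, 48 mm diameter and 130 mm tall, a bystander; the point is the centre of its foot.
Mind the look-alikes: they are no part of the job. Leave any green or yellow look-alike of the part that bears crank_hub alone.

How it is judged:
By the outcome, as a careful person would: the job done as asked, in the order asked, and still so for the second after the job is handed in, with the robot touching nothing.
It also fails if it takes over 61 s, if anything falls off the work surface, if the arm or the gripper's body presses on something with over 40 N, if the wrist force passes 120 N, or if a joint passes its speed limit or range.

## Working session

There is one attempt and no reset: what is moved stays moved. The work goes in short steps, Python scripts to look and compute and a tool call to move; the robot and the scene stay as the last step left them, time stands still between calls to the robot, and variables do not carry over. Pictures are saved under pics/ and viewed, at most 10 in all, crops included, and the job is handed in when it is done.

Besides the shell and the picture viewer there is one more tool, called after "Request:" in YAML: its name, and indented under it one key for each argument. apply_moves: Moves the arm, as the interface text tells. Its arguments: {"type":"object","properties":{"moves":{"type":"array"}},"required":["moves"]}

```bash
mkdir -p pics; ls
cat > h.py <<'E'
import numpy as np, cv2
from bench import ctrl
from scipy.spatial.transform import Rotation as R
def pose(o=None):
    o=o or ctrl.get_obs(); q=o['eef_rot']; T=np.eye(4)
    T[:3,:3]=R.from_quat([q[1],q[2],q[3],q[0]]).as_matrix(); T[:3,3]=o['eef_pos']; return T
def c2w(cam):
    p=ctrl.camera_params(cam)
    return (np.array(p['K']), np.array(p['cam_to_world']) if 'cam_to_world' in p else pose()@np.array(p['mount']))
def cloud(d,K,T):
    v,u=np.mgrid[:d.shape[0],:d.shape[1]]
    P=np.stack([(u-K[0,2])/K[0,0]*d,(v-K[1,2])/K[1,1]*d,d],-1)
    return P@T[:3,:3].T+T[:3,3]
def proj(p,K,T):
    c=np.linalg.inv(T)@np.append(p,1); return K[0,0]*c[0]/c[2]+K[0,2],K[1,1]*c[1]/c[2]+K[1,2]
def look(cam):
    K,T=c2w(cam); im,d=ctrl.camera(cam); return im,d,K,T,cloud(d,K,T)
def save(n,im): cv2.imwrite('pics/'+n,np.ascontiguousarray(im[...,::-1]))
E
python3 - <<'E'
from h import *
np.set_printoptions(precision=4,suppress=True)
o=ctrl.get_obs();print({k:o[k] for k in('time_s','eef_pos','eef_rot','opening')},ctrl.pinch_z)
for cam in('top','side'):
    im,d,K,T,P=look(cam); save(cam+'0.png',im); print(cam,T[:3,3],T[:3,2],K[0,0])
    np.savez(cam+'0.npz',im=im,d=d,P=P,K=K,T=T)
    for n in['crank_hub','crank_grip','rest','shaft_top','shaft_pin','tray_edge','shelf_edge','supply_middle','cleaner_at']:
        for r in ctrl.outline_of(cam,n)[:3]:
            m=r['region']&(d>0); Q=P[m]
            print(cam,n,round(r['score'],2),np.round(r['position']),m.sum(),np.median(Q,0) if len(Q) else '', Q[:,2].max() if len(Q) else '')
E
```

```text
pics
{'time_s': 0.0, 'eef_pos': array([ 0.136 , -0.5581,  0.2304]), 'eef_rot': array([-0.0009,  0.9929,  0.1191,  0.0001]), 'opening': 0.9971221043574215} 0.0187
top [0.4135 0.0501 1.4938] [ 0.0758 -0.0044 -0.9971] 509.9999828273927
top crank_hub 0.8 [365. 219.] 463 [ 0.5121 -0.1714  0.0253] 0.04211402205948178
top crank_hub 0.74 [384. 294.] 436 [ 0.3048 -0.2404  0.0261] 0.04415002578253224
top crank_hub 0.62 [442. 288.] 476 [ 0.3425 -0.3972  0.0249] 0.04305995970802057
top crank_grip 0.61 [378. 301.] 167 [ 0.2783 -0.209   0.0232] 0.030932679148142572
top crank_grip 0.59 [373. 236.] 185 [ 0.4776 -0.1873  0.0227] 0.03337261972265271
top crank_grip 0.52 [443. 269.] 198 [ 0.3802 -0.4047  0.0219] 0.032306164336713294
top rest 0.82 [417. 225.] 730 [ 0.5121 -0.3194  0.0053] 0.058970430532019114
top rest 0.44 [305. 188.] 43 [0.5885 0.0033 0.176 ] 0.18953282132077565
top shaft_top 0.42 [308. 186.] 24 [0.5881 0.003  0.179 ] 0.18953282132077565
top tray_edge 0.82 [280. 193.] 1085 [0.5762 0.073  0.0442] 0.09373075038031686
top shelf_edge 0.7 [207. 186.] 2438 [0.5969 0.2705 0.0637] 0.07644732241
[... 915 characters left out ...]
] 74 [0.596  0.0059 0.1527] 0.1815547468223604
side tray_edge 0.51 [257. 257.] 289 [0.5463 0.1288 0.0446] 0.08294057218231154
side tray_edge 0.17 [219. 216.] 129 [ 0.7501 -0.1396  0.0057] 0.011707002981436343
side shelf_edge 0.7 [228. 280.] 1671 [0.6011 0.2813 0.0637] 0.06946568946453036
side supply_middle 0.6 [242. 248.] 1094 [0.5968 0.1529 0.0879] 0.09361525731676723
side supply_middle 0.39 [258. 255.] 328 [0.5727 0.1228 0.0448] 0.09068735258014138
side cleaner_at 0.68 [281. 186.] 234 [ 0.5277 -0.3233  0.055 ] 0.12186150726084477
side cleaner_at 0.67 [245. 330.] 832 [0.508  0.475  0.0878] 0.13315982172082086
side cleaner_at 0.32 [281. 196.] 252 [ 0.5317 -0.3194  0.0056] 0.04958016212335992
```

Run:
```python
from h import *
a=np.load('top0.npz');b=np.load('side0.npz')
A=cv2.resize(a['im'][130:330,180:480],None,fx=2.6,fy=2.6,interpolation=cv2.INTER_CUBIC)[:, :780]
save('a.png',A)
B=cv2.resize(b['im'][150:300,200:350],None,fx=4,fy=4,interpolation=cv2.INTER_CUBIC)
save('b.png',B)
```

```text
(no output)
```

View pics/a.png

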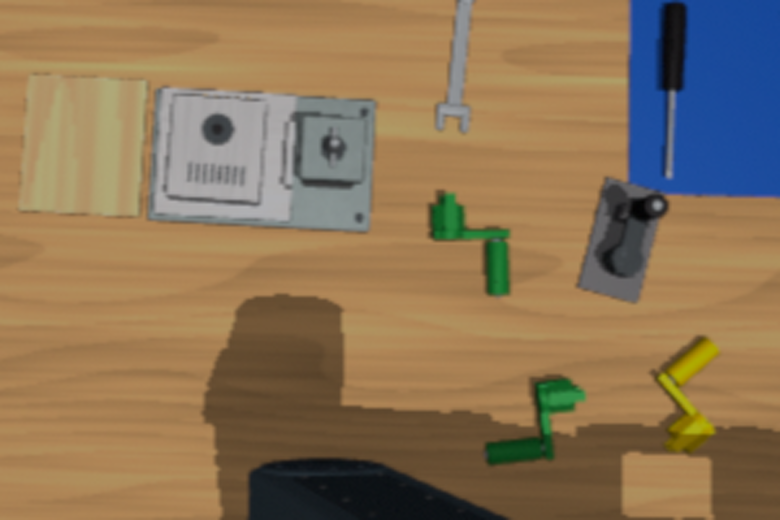

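View pics/b.png

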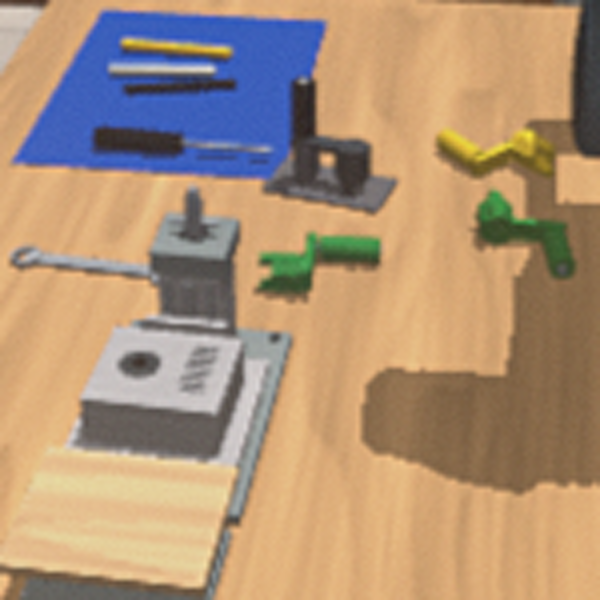

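The candidates in crop a.png are green at (470,240), green at (545,410), yellow at (690,400), and the dark one on the grey rest with its handle top at (652,205) and hub at (620,258). Only the dark steel crank stands hub down on the rest, so that's the one I want. The side crop confirms it, showing the upright black handle at (303,105) and the hub at (350,165).

Run:
```python
from h import *
np.set_printoptions(precision=4,suppress=True)
a=np.load('top0.npz');b=np.load('side0.npz')
for n,s in(('top',a),('side',b)):
    P=s['P']; 
    def box(x0,x1,y0,y1,z0,z1): 
        m=(P[...,0]>x0)&(P[...,0]<x1)&(P[...,1]>y0)&(P[...,1]<y1)&(P[...,2]>z0)&(P[...,2]<z1); return P[m]
    for nm,bx in dict(gripTop=(.45,.65,-.42,-.25,.108,.14),gripAll=(.45,.65,-.42,-.25,.068,.14),arm=(.45,.65,-.42,-.25,.05,.062),restbase=(.45,.65,-.4,-.24,.003,.009),
       shafttop=(.5,.65,-.06,.06,.165,.2),pin=(.5,.65,-.06,.06,.147,.158),head=(.5,.65,-.06,.06,.134,.145),tray=(.48,.7,.03,.21,.035,.053),shelf=(.48,.75,.18,.4,.056,.08),supply=(.48,.7,.05,.25,.08,.1)).items():
        q=box(*bx)
        if len(q)<3: print(n,nm,len(q));continue
        print(n,nm,len(q),'med',np.median(q,0),'mean',q.mean(0),'min',np.percentile(q,2,0),'max',np.percentile(q,98,0))
        if nm in('arm','pin','restbase','head','shelf','gripAll'):
            print('   rect',cv2.minAreaRect((q[:,:2]*1000).astype(np.float32)))
print(ctrl.camera_params('wrist'))
```

```text
top gripTop 74 med [ 0.5433 -0.3358  0.1181] mean [ 0.5434 -0.3362  0.1178] min [ 0.5323 -0.3492  0.1114] max [ 0.5542 -0.324   0.1234]
top gripAll 110 med [ 0.5429 -0.3324  0.1161] mean [ 0.5425 -0.3335  0.1086] min [ 0.5315 -0.3486  0.0746] max [ 0.5541 -0.3239  0.1228]
   rect ((543.6796875, -336.2445068359375), (24.169681549072266, 25.834165573120117), 26.185758590698242)
top arm 213 med [ 0.5054 -0.327   0.0552] mean [ 0.5065 -0.3266  0.0551] min [ 0.4746 -0.3422  0.0502] max [ 0.5513 -0.3092  0.0608]
   rect ((514.4796142578125, -330.2664489746094), (33.24156951904297, 85.16134643554688), 75.61656951904297)
top restbase 748 med [ 0.5345 -0.3184  0.005 ] mean [ 0.5389 -0.3226  0.0052] min [ 0.4532 -0.3963  0.0031] max [ 0.6443 -0.2465  0.0087]
   rect ((550.0633544921875, -319.75677490234375), (159.34219360351562, 199.70953369140625), 89.95575714111328)
top shafttop 31 med [0.5899 0.0025 0.1787] mean [0.59   0.0033 0.1784] min [ 0.5838 -0.0033  0.1689] max [0.5963 0.0097 0.1879]
top pin 22 med [0.5844 0.0033 0.1508] mean [0.5908 0.0043 0.1515] min [0.5733 0.0006 0.1473] max [0.6
[... 2391 characters left out ...]
max [0.668  0.1841 0.0524]
side shelf 1672 med [0.6004 0.2798 0.0637] mean [0.6008 0.2778 0.0636] min [0.5289 0.2092 0.0576] max [0.6742 0.3365 0.0667]
   rect ((602.1305541992188, 259.3716125488281), (158.9565887451172, 151.8260955810547), 88.99754333496094)
side supply 734 med [0.5983 0.1344 0.0892] mean [0.5983 0.1322 0.0887] min [0.5455 0.0766 0.0811] max [0.6521 0.1776 0.0921]
{'K': array([[347.2064,   0.    , 277.1399],
       [  0.    , 347.2064, 211.3359],
       [  0.    ,   0.    ,   1.    ]]), 'mount': array([[ 0.0003, -0.9477, -0.3192,  0.0821],
       [ 1.    ,  0.0003,  0.0002, -0.001 ],
       [-0.0001, -0.3192,  0.9477, -0.1416],
       [ 0.    ,  0.    ,  0.    ,  1.    ]])}
```

Request:
apply_moves:
  moves:
    - {"jaw": 1,"offset": [30,-8,0],"rot": [0,0,0]}
    - {"jaw": 1,"offset": [45,-12,0],"rot": [0,0,0]}
    - {"jaw": 1,"offset": [45,-12,0],"rot": [0,0,0]}
    - {"jaw": 1,"offset": [45,-12,0],"rot": [0,0,0]}
    - {"jaw": 1,"offset": [45,-12,0],"rot": [0,0,0]}

```text
time_s: 1.62
eef_pos: [0.328, -0.4538, 0.2314]
eef_rot: [0.0, 0.993, 0.119, 0.0]
wrist_force: [0.5, -1.1, 0.0]
opening: 1.004
grasp_force: 0.0
```

Request:
apply_moves:
  moves:
    - {"jaw": 1,"offset": [50,-13,0],"rot": [0,0,0]}
    - {"jaw": 1,"offset": [50,-13,0],"rot": [0,0,0]}
    - {"jaw": 1,"offset": [50,-13,10],"rot": [0,0,0]}
    - {"jaw": 1,"offset": [50,-13,10],"rot": [0,0,0]}
    - {"jaw": 1,"offset": [40,-13,10],"rot": [0,0,0]}

```text
time_s: 2.25
eef_pos: [0.5464, -0.3335, 0.201]
eef_rot: [0.0, 0.993, 0.12, 0.0]
wrist_force: [-0.5, -0.3, -0.5]
opening: 1.005
grasp_force: 0.0
```

Run:
```python
from h import *
np.set_printoptions(precision=4,suppress=True)
o=ctrl.get_obs();print(o['time_s'],o['eef_pos'],o['q'],o['wrist_force'],o['dq'])
im,d,K,T,P=look('wrist'); save('w1.png',im); np.savez('w1.npz',im=im,d=d,P=P,K=K,T=T)
z=P[...,2]; m=(z>.108)&(z<.13)&(abs(P[...,0]-.545)<.05)&(abs(P[...,1]+.334)<.05)
q=P[m]; print(m.sum(),q.mean(0),np.median(q,0)); print(cv2.minEnclosingCircle((q[:,:2]*1000).astype(np.float32)))
m=(z>.05)&(z<.061)&(abs(P[...,0]-.52)<.07)&(abs(P[...,1]+.33)<.05);q=P[m];print(cv2.minAreaRect((q[:,:2]*1000).astype(np.float32)),np.median(q,0))
for n in('crank_hub','crank_grip'):
    for r in ctrl.outline_of('wrist',n)[:2]: print(n,r['score'],r['position'])
```

```text
2.25 [ 0.5464 -0.3335  0.201 ] [-0.7332  0.3485  1.4624  0.0001  1.3304  0.598 ] [-0.5155 -0.2768 -0.5054] [ 0.5158  0.3764 -0.3178 -0.0058 -0.0573  0.5167]
1110 [ 0.5472 -0.338   0.1175] [ 0.5476 -0.3379  0.1179]
((545.8390502929688, -338.4623107910156), 12.92569637298584)
((516.886474609375, -331.62054443359375), (34.35142135620117, 84.99559783935547), 76.02117156982422) [ 0.4999 -0.3261  0.0549]
crank_hub 0.95 [180.6, 343.9]
crank_hub 0.7 [86.4, 171.8]
crank_grip 0.68 [124.1, 212.8]
crank_grip 0.59 [281.3, 213.5]
```

View pics/w1.png

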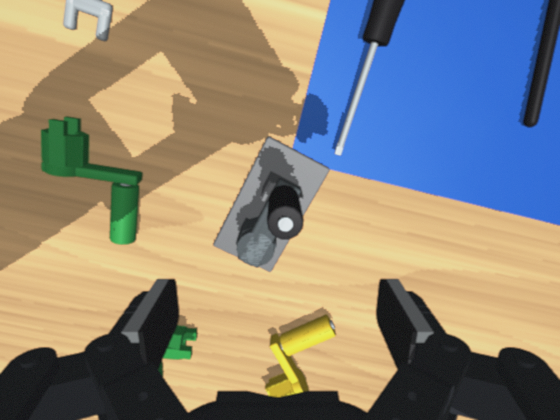

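Request:
apply_moves:
  moves:
    - {"jaw": 1,"offset": [0,4.5,0],"rot": [0,0,0]}
    - {"jaw": 1,"offset": [0,0,30],"rot": [0,0,0]}
    - {"jaw": 1,"offset": [0,0,40],"rot": [0,0,0]}
    - {"jaw": 1,"offset": [0,0,36],"rot": [0,0,0]}
    - {"jaw": 1,"offset": [0,0,25],"rot": [0,0,0]}

```text
time_s: 3.02
eef_pos: [0.5441, -0.3404, 0.069]
eef_rot: [-0.0, 0.993, 0.118, -0.0]
wrist_force: [0.0, -0.4, -0.2]
opening: 0.998
grasp_force: 0.0
```

Request:
apply_moves:
  moves:
    - {"jaw": 0.5,"offset": [0,0,0],"rot": [0,0,0]}
    - {"jaw": 0.1,"offset": [0,0,0],"rot": [0,0,0]}
    - {"jaw": 0,"offset": [0,0,0],"rot": [0,0,0]}
    - {"jaw": 0,"offset": [0,0,0],"rot": [0,0,0]}
    - {"jaw": 0,"offset": [0,0,0],"rot": [0,0,0]}

```text
time_s: 3.65
eef_pos: [0.5465, -0.34, 0.0723]
eef_rot: [0.001, 0.993, 0.119, 0.001]
wrist_force: [-1.2, 0.7, 5.7]
opening: 0.29
grasp_force: 59.0
```

Request:
apply_moves:
  moves:
    - {"jaw": 0,"offset": [0,0,-10],"rot": [0,0,0]}
    - {"jaw": 0,"offset": [0,0,-25],"rot": [0,0,0]}
    - {"jaw": 0,"offset": [0,0,-40],"rot": [0,0,0]}
    - {"jaw": 0,"offset": [0,0,-50],"rot": [0,0,0]}
    - {"jaw": 0,"offset": [0,0,-50],"rot": [0,0,0]}

```text
time_s: 4.28
eef_pos: [0.5454, -0.3385, 0.2467]
eef_rot: [-0.0, 0.993, 0.119, -0.0]
wrist_force: [1.1, 0.0, -2.3]
opening: 0.288
grasp_force: 59.2
```

Request:
apply_moves:
  moves:
    - {"jaw": 0,"offset": [0,0,-30],"rot": [0,0,0]}
    - {"jaw": 0,"offset": [0,0,-15],"rot": [0,0,0]}
    - {"jaw": 0,"offset": [0,0,0],"rot": [0,0,0]}
    - {"jaw": 0,"offset": [0,0,0],"rot": [0,0,0]}
    - {"jaw": 0,"offset": [0,0,0],"rot": [0,0,0]}

```text
time_s: 4.9
eef_pos: [0.5451, -0.3386, 0.2882]
eef_rot: [-0.001, 0.993, 0.119, -0.001]
wrist_force: [-0.6, 0.4, -1.8]
opening: 0.287
grasp_force: 59.2
```

Run:
```python
from h import *
np.set_printoptions(precision=4,suppress=True)
o=ctrl.get_obs();print(o['time_s'],o['eef_pos'],o['eef_rot'],o['q'],o['wrist_force'],o['dq'])
W=[]
for cam in('wrist','side','top'):
    im,d,K,T,P=look(cam); np.savez(cam+'2.npz',im=im,d=d,P=P,K=K,T=T)
    if cam!='top':
        c=np.array(proj(o['eef_pos'],K,T)).astype(int) if cam=='side' else (250,300)
        x0,y0=max(c[0]-60,0),max(c[1]-45,0)
        W.append(im if cam=='wrist' else cv2.resize(im[y0:y0+100,x0:x0+120],(504,420)))
    for r in ctrl.outline_of(cam,'crank_hub')[:4]:
        q=P[r['region']&(d>0)]
        print(cam,round(r['score'],2),r['position'],np.median(q,0))
    a=P[(abs(P[...,0]-.5)<.12)&(abs(P[...,1]+.33)<.1)&(P[...,2]>.2)&(P[...,2]<.275)]
    if len(a)>20: print(cam,len(a),np.percentile(a,[2,98],0),cv2.minAreaRect((a[:,:2]*1000).astype(np.float32)))
save('c2.png',cv2.resize(np.hstack(W),(800,316)))
```

```text
4.9 [ 0.5451 -0.3386  0.2882] [-0.0013  0.9929  0.1191 -0.0011] [-0.7404  0.2911  1.3592  0.      1.4947  0.5916] [-0.5928  0.4188 -1.8307] [ 0.0003 -0.0005 -0.008  -0.0002 -0.0015 -0.0016]
wrist 0.83 [275.1, 315.9] [ 0.5527 -0.3362  0.3269]
wrist 0.62 [125.9, 153.0] [ 0.5194 -0.1608  0.0244]
wrist 0.57 [178.0, 303.2] [ 0.3401 -0.2495  0.0249]
wrist 666 [[ 0.4781 -0.3501  0.2624]
 [ 0.5589 -0.325   0.2718]] ((518.4749755859375, -332.21038818359375), (31.229829788208008, 80.39618682861328), 70.32510375976562)
side 0.75 [281.7, 216.1] [ 0.5169 -0.1652  0.0215]
side 0.6 [323.3, 186.8] [ 0.3406 -0.3925  0.018 ]
side 0.58 [333.1, 209.0] [ 0.3118 -0.2346  0.0221]
side 0.44 [287.5, 142.4] [ 0.503  -0.3173  0.2636]
side 172 [[ 0.4769 -0.3387  0.2253]
 [ 0.5559 -0.3029  0.2741]] ((516.3336791992188, -326.71319580078125), (36.15524673461914, 81.76221466064453), 67.04882049560547)
top 0.79 [366.9, 219.4] [ 0.5118 -0.1762  0.0259]
```

View pics/c2.png

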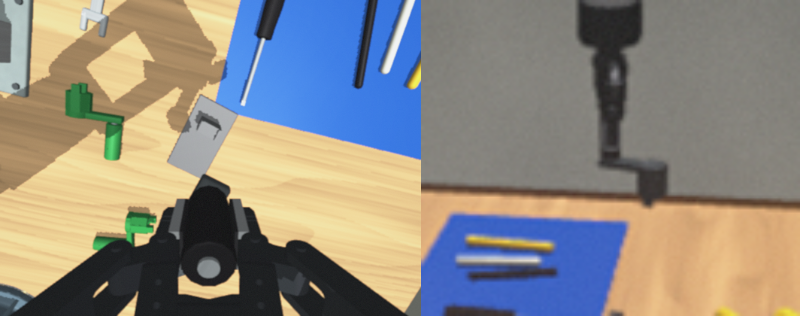

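```bash
cat >> h.py <<'E'
def armfit(P,hint,zc,Tt):
    """arm top points -> plane tilt, yaw of arm, hub estimate; Tt tool pose"""
    d=P-hint; m=(np.hypot(d[...,0],d[...,1])<.1)&(abs(P[...,2]-zc)<.012)
    q=P[m]; A=np.c_[q[:,:2]-q[:,:2].mean(0),np.ones(len(q))]
    for _ in range(4):
        c=np.linalg.lstsq(A,q[:,2],rcond=None)[0]; r=abs(A@c-q[:,2]); k=r<max(.002,2*np.median(r)); q=q[k];A=A[k]
    (cx,cy),(w,h),a=cv2.minAreaRect((q[:,:2]*1000).astype(np.float32))
    return q,c,(cx,cy,w,h,a)
E
python3 - <<'E'
from h import *
np.set_printoptions(precision=4,suppress=True)
s=np.load('wrist2.npz');P=s['P'];T=pose()
q,c,r=armfit(P,np.array([.545,-.3385,0])+np.array([-.03,.007,0]),.267,T)
print(len(q),c,'tilt deg x,y',np.degrees(np.arctan(c[:2])),r)
# far points along yaw
for th in(-14,-18,-22): 
    u=np.array([np.cos(np.radians(th)),np.sin(np.radians(th))]); n=np.array([-u[1],u[0]])
    d=q[:,:2]-T[:2,3]; print(th,'along',np.percentile(d@u,[1,99]),'lat',np.percentile(d@n,[1,50,99]), 'z at far/near',np.median(q[d@u<-.055,2]),np.median(q[(d@u>-.03),2]))
    for a0 in(-.07,-.06,-.05,-.04,-.03):
        k=abs(d@u-a0)<.005
        if k.sum()>5: print('   ',a0,k.sum(),np.percentile(d[k]@n,[3,97]).round(4),np.median(q[k,2]))
m=s['T']; 
S=np.load('side2.npz')['P']
b=S[(abs(S[...,0]-.5)<.12)&(abs(S[...,1]+.33)<.1)&(S[...,2]>.2)&(S[...,2]<.3)]
print('side hub pts',[ (z,b[(abs(b[:,2]-z)<.005)].mean(0)) for z in(.222,.232,.242,.252,.262,.272)])
E
```

```text
436 [-0.0108 -0.0007  0.2701] tilt deg x,y [-0.6165 -0.0416] (517.6519775390625, -331.7676086425781, 22.663597106933594, 81.55424499511719, 77.28043365478516)
-14 along [-0.0688  0.0115] lat [-0.0111  0.0025  0.012 ] z at far/near 0.27092612967887086 0.2701924600070626
    -0.07 35 [-0.0118 -0.0081] 0.2709114227630001
    -0.06 17 [-0.0107 -0.0074] 0.2709348817919278
-18 along [-0.068   0.0117] lat [-0.0157  0.0031  0.0122] z at far/near 0.27092612967887086 0.2701924600070626
    -0.07 29 [-0.0162 -0.0127] 0.27065560526548726
    -0.06 23 [-0.0159 -0.0119] 0.2710220043056062
-22 along [-0.0669  0.0121] lat [-0.0203  0.0038  0.0127] z at far/near 0.27092612967887086 0.2701924600070626
    -0.07 17 [-0.0203 -0.0177] 0.27065560526548726
    -0.06 35 [-0.0208 -0.0164] 0.2709348817919278
side hub pts [(0.222, array([ 0.4956, -0.3124,  0.2241])), (0.232, array([ 0.493 , -0.3093,  0.2334])), (0.242, array([ 0.4949, -0.311 ,  0.2422])), (0.252, array([ 0.4923, -0.3105,  0.2519])), (0.262, array([ 0.5063, -0.3148,  0.2626])), (0.272, array([ 0.5161, -0.3229,  0.2714]))]
```

Request:
apply_moves:
  moves:
    - {"jaw": 0,"offset": [2,-15,0],"rot": [0,0,0]}
    - {"jaw": 0,"offset": [4,-30,0],"rot": [0,0,0]}
    - {"jaw": 0,"offset": [6,-45,0],"rot": [0,0,0]}
    - {"jaw": 0,"offset": [7,-55,0],"rot": [0,0,0]}
    - {"jaw": 0,"offset": [7,-55,0],"rot": [0,0,0]}

```text
time_s: 5.82
eef_pos: [0.523, -0.1362, 0.2904]
eef_rot: [-0.0, 0.993, 0.119, 0.0]
wrist_force: [1.2, -0.1, -2.1]
opening: 0.288
grasp_force: 59.2
```

Request:
apply_moves:
  moves:
    - {"jaw": 0,"offset": [6,-50,0],"rot": [0,0,0]}
    - {"jaw": 0,"offset": [5,-35,0],"rot": [0,0,0]}
    - {"jaw": 0,"offset": [3,-20,0],"rot": [0,0,0]}
    - {"jaw": 0,"offset": [1,-10,0],"rot": [0,0,0]}
    - {"jaw": 0,"offset": [0,-3,0],"rot": [0,0,0]}

```text
time_s: 6.45
eef_pos: [0.5104, -0.0205, 0.2903]
eef_rot: [0.0, 0.993, 0.119, 0.0]
wrist_force: [-0.3, -0.6, -2.1]
opening: 0.287
grasp_force: 59.3
```

Run:
```python
from h import *
np.set_printoptions(precision=4,suppress=True)
o=ctrl.get_obs();print(o['time_s'],o['eef_pos'],o['eef_rot'],o['q'],o['wrist_force'],abs(o['dq']).max())
im,d,K,T,P=look('wrist'); np.savez('wrist3.npz',im=im,d=d,P=P,K=K,T=T); save('w3.png',im)
for n in('shaft_top','shaft_pin','crank_hub'):
    for r in ctrl.outline_of('wrist',n)[:2]:
        q=P[r['region']&(d>0)]; print(n,round(r['score'],2),r['position'],np.median(q,0))
near=np.hypot(P[...,0]-.594,P[...,1]-.004)<.055
for nm,a,b in(('top',.172,.195),('pin',.1475,.156),('head',.134,.1445)):
    q=P[near&(P[...,2]>a)&(P[...,2]<b)]
    if len(q)>5: print(nm,len(q),q.mean(0),np.percentile(q,[1,99],0),cv2.minAreaRect((q[:,:2]*1000).astype(np.float32)))
tp=T[:3,3]*0+o['eef_pos']
q,c,r=armfit(P,tp+np.array([-.03,.007,0]),.27,pose()); print('arm',len(q),c,r,(np.array(r[:2])/1000-tp[:2])*1000)
```

```text
6.45 [ 0.5104 -0.0205  0.2903] [0.0002 0.9929 0.1192 0.    ] [-0.2726 -0.0109  1.6935 -0.0004  1.4588  1.0593] [-0.2657 -0.6001 -2.0641] 0.03730490603725493
shaft_top 0.95 [276.3, 86.4] [0.5934 0.0015 0.1743]
shaft_pin 0.63 [275.1, 89.9] [0.5932 0.0014 0.1748]
crank_hub 0.95 [501.9, 333.1] [ 0.3501 -0.3956  0.0227]
crank_hub 0.92 [277.5, 318.4] [ 0.5181 -0.018   0.3293]
top 393 [0.5932 0.0014 0.1794] [[ 0.5861 -0.0055  0.1722]
 [ 0.6004  0.0084  0.1851]] ((593.1904907226562, 1.5055265426635742), (14.636820793151855, 14.076077461242676), 13.692445755004883)
pin 257 [0.5936 0.0015 0.1523] [[ 0.5736 -0.0017  0.1498]
 [ 0.6128  0.0047  0.1542]] ((593.205810546875, 1.498612403869629), (5.853955268859863, 39.852291107177734), 88.63801574707031)
head 6449 [0.5945 0.0018 0.1389] [[ 0.5611 -0.0307  0.1363]
 [ 0.6255  0.0337  0.1409]] ((593.30859375, 1.44818115234375), (66.17494201660156, 66.1954116821289), 88.57022857666016)
arm 468 [-0.0082 -0.0018  0.2723] (481.51025390625, -14.01572036743164, 22.356792449951172, 84.2968521118164, 78.35921478271484) [-28.8517   6.4757]
```

View pics/w3.png

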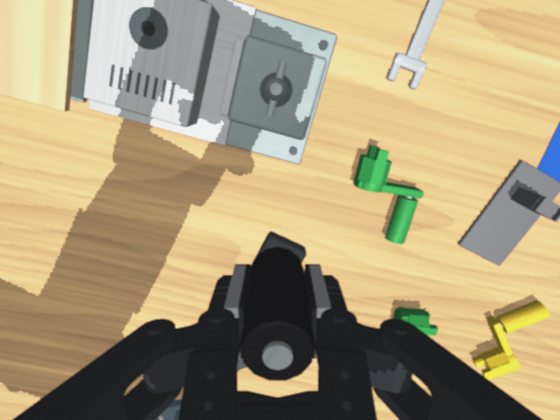

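Request:
apply_moves:
  moves:
    - {"jaw": 0,"offset": [15,2.5,0],"rot": [0,0,0]}
    - {"jaw": 0,"offset": [30,5,0],"rot": [0,0,0]}
    - {"jaw": 0,"offset": [40,7,0],"rot": [0,0,0]}
    - {"jaw": 0,"offset": [30,5,0],"rot": [0,0,0]}
    - {"jaw": 0,"offset": [20,3.5,0],"rot": [0,0,0]}

```text
time_s: 7.28
eef_pos: [0.649, -0.0112, 0.2893]
eef_rot: [-0.0, 0.993, 0.119, -0.0]
wrist_force: [0.4, 0.0, -2.6]
opening: 0.286
grasp_force: 59.3
```

Request:
apply_moves:
  moves:
    - {"jaw": 0,"offset": [0,0,0],"rot": [0,0,0]}
    - {"jaw": 0,"offset": [0,0,8],"rot": [0,0,0]}
    - {"jaw": 0,"offset": [0,0,10],"rot": [0,0,0]}
    - {"jaw": 0,"offset": [0,0,7],"rot": [0,0,0]}
    - {"jaw": 0,"offset": [0,0,0],"rot": [0,0,0]}

```text
time_s: 7.9
eef_pos: [0.6462, -0.0107, 0.2643]
eef_rot: [-0.0, 0.993, 0.119, -0.001]
wrist_force: [0.6, 0.1, -2.2]
opening: 0.287
grasp_force: 59.3
```

Run:
```python
from h import *
np.set_printoptions(precision=4,suppress=True)
o=ctrl.get_obs();print(o['time_s'],o['eef_pos'],o['eef_rot'],o['wrist_force'],abs(o['dq']).max())
V=[]
for cam in('wrist','side'):
    im,d,K,T,P=look(cam); np.savez(cam+'4.npz',im=im,d=d,P=P,K=K,T=T)
    if cam=='wrist':
        tp=o['eef_pos'];q,c,r=armfit(P,tp+np.array([-.03,.007,0]),tp[2]-.018,pose()); print('arm',len(q),c,r,(np.array(r[:2])/1000-tp[:2])*1000)
        V.append(im)
    else:
        u,v=map(int,proj([.593,.0015,.185],K,T)); V.append(cv2.resize(im[v-35:v+35,u-40:u+40],(480,420),interpolation=cv2.INTER_CUBIC))
        near=np.hypot(P[...,0]-.595,P[...,1]-.004)<.03
        for z in np.arange(.15,.26,.01):
            k=P[near&(abs(P[...,2]-z)<.005)]; 
            if len(k): print('side z',round(z,3),len(k),k[:,:2].mean(0),np.ptp(k[:,0]))
save('c4.png',cv2.resize(np.hstack(V),(800,323)))
```

```text
7.9 [ 0.6462 -0.0107  0.2643] [-0.0003  0.9929  0.1191 -0.0008] [ 0.5575  0.1069 -2.1692] 0.02110062859759349
arm 460 [-0.0072  0.0048  0.2463] (617.3065795898438, -4.253509521484375, 22.535511016845703, 84.48477172851562, 78.49508666992188) [-28.8598   6.4746]
side z 0.15 22 [0.5944 0.0055] 0.037806927302708626
side z 0.16 13 [0.5958 0.0081] 0.012729902266266468
side z 0.17 9 [0.5942 0.0081] 0.00937204920203294
side z 0.18 12 [0.5954 0.0079] 0.010377453300394524
side z 0.19 1 [0.5964 0.0085] 0.0
side z 0.2 8 [0.5999 0.0189] 0.011377156660606902
side z 0.21 20 [0.593  0.0161] 0.034154461482514664
side z 0.22 29 [0.5906 0.0159] 0.035365761656103056
side z 0.23 34 [0.5927 0.0162] 0.034933642201386395
side z 0.24 37 [0.5965 0.0144] 0.04626189305695505
side z 0.25 64 [0.5996 0.0055] 0.04599324119352011
```

View pics/c4.png

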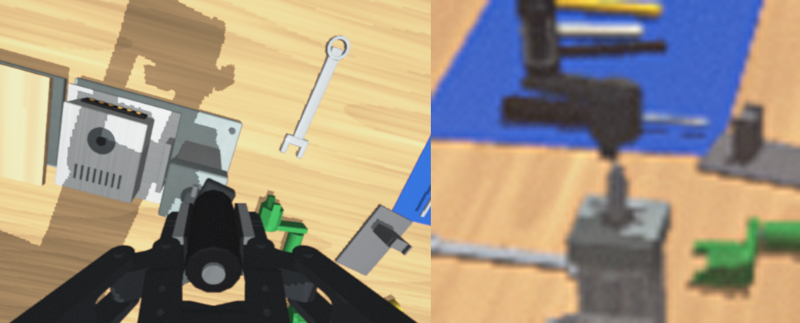

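Request:
apply_moves:
  moves:
    - {"jaw": 0,"offset": [1,0,8],"rot": [0,0,0]}
    - {"jaw": 0,"offset": [0,0,8],"rot": [0,0,0]}
    - {"jaw": 0,"offset": [0,0,8],"rot": [0,0,0]}
    - {"jaw": 0,"offset": [0,0,6],"rot": [0,0,0]}
    - {"jaw": 0,"offset": [0,0,0],"rot": [0,0,0]}

```text
time_s: 8.62
eef_pos: [0.6475, -0.0105, 0.2344]
eef_rot: [-0.0, 0.993, 0.119, -0.001]
wrist_force: [0.1, 0.5, -1.3]
opening: 0.29
grasp_force: 59.3
```

Request:
apply_moves:
  moves:
    - {"jaw": 0,"offset": [0,0,6],"rot": [0,0,0]}
    - {"jaw": 0,"offset": [0,0,6],"rot": [0,0,0]}
    - {"jaw": 0,"offset": [0,0,4],"rot": [0,0,0]}
    - {"jaw": 0,"offset": [0,0,3],"rot": [0,0,0]}
    - {"jaw": 0,"offset": [0,0,0],"rot": [0,0,0]}

```text
time_s: 9.25
eef_pos: [0.6478, -0.0105, 0.216]
eef_rot: [-0.0, 0.993, 0.119, -0.0]
wrist_force: [0.9, 0.3, -2.9]
opening: 0.29
grasp_force: 59.3
```

Request:
apply_moves:
  moves:
    - {"jaw": 0,"offset": [0,0,1.5],"rot": [0,0,0]}
    - {"jaw": 0,"offset": [0,0,1],"rot": [0,0,0]}
    - {"jaw": 0,"offset": [0,0,0],"rot": [0,0,0]}
    - {"jaw": 0,"offset": [0,0,0],"rot": [0,0,0]}
    - {"jaw": 0,"offset": [0,0,0],"rot": [0,0,0]}

```text
time_s: 9.88
eef_pos: [0.6479, -0.0106, 0.2138]
eef_rot: [0.0, 0.993, 0.119, 0.0]
wrist_force: [0.8, 0.9, -2.2]
opening: 0.285
grasp_force: 59.3
```

Run:
```python
from h import *
np.set_printoptions(precision=4,suppress=True)
o=ctrl.get_obs();print(o['time_s'],o['eef_pos'],o['eef_rot'],o['wrist_force'],o['torque'])
im,d,K,T,P=look('wrist')
tp=o['eef_pos'];q,c,r=armfit(P,tp+np.array([-.03,.007,0]),tp[2]-.018,pose()); print('arm',len(q),c,r,(np.array(r[:2])/1000-tp[:2])*1000)
```

```text
9.875 [ 0.6479 -0.0106  0.2138] [0.     0.9929 0.1191 0.    ] [ 0.7642  0.906  -2.1963] [-0.038  -0.0594 -0.0454]
arm 458 [-0.0057  0.0074  0.1959] (618.9407958984375, -4.174070358276367, 22.35824966430664, 84.80413818359375, 78.37398529052734) [-28.9852   6.4123]
```

Request:
apply_moves:
  moves:
    - {"jaw": 0,"offset": [0,0,1],"rot": [0,0,0]}
    - {"jaw": 0,"offset": [0,0,0],"rot": [0,0,0]}
    - {"jaw": 0,"offset": [0,0,1],"rot": [0,0,0]}
    - {"jaw": 0,"offset": [0,0,0],"rot": [0,0,0]}
    - {"jaw": 0,"offset": [0,0,0],"rot": [0,0,0]}

```text
time_s: 10.55
eef_pos: [0.6479, -0.0106, 0.2118]
eef_rot: [-0.0, 0.993, 0.119, -0.0]
wrist_force: [-0.1, 0.0, -1.8]
opening: 0.29
grasp_force: 59.3
```

Request:
apply_moves:
  moves:
    - {"jaw": 0,"offset": [0,0,1],"rot": [0,0,0]}
    - {"jaw": 0,"offset": [0,0,0],"rot": [0,0,0]}
    - {"jaw": 0,"offset": [0,0,0],"rot": [0,0,0]}
    - {"jaw": 0,"offset": [0,0,0],"rot": [0,0,0]}
    - {"jaw": 0,"offset": [0,0,0],"rot": [0,0,0]}

```text
time_s: 11.18
eef_pos: [0.6481, -0.0106, 0.2111]
eef_rot: [0.0, 0.993, 0.119, 0.0]
wrist_force: [0.3, 0.4, 0.9]
opening: 0.289
grasp_force: 59.7
```

Request:
apply_moves:
  moves:
    - {"jaw": 0,"offset": [0,0,1],"rot": [0,0,0]}
    - {"jaw": 0,"offset": [0,0,0],"rot": [0,0,0]}
    - {"jaw": 0,"offset": [0,0,0],"rot": [0,0,0]}
    - {"jaw": 0,"offset": [0,0,0],"rot": [0,0,0]}
    - {"jaw": 0,"offset": [0,0,0],"rot": [0,0,0]}

```text
time_s: 11.8
eef_pos: [0.6484, -0.0106, 0.2106]
eef_rot: [0.0, 0.993, 0.119, 0.001]
wrist_force: [0.4, 0.7, 5.5]
opening: 0.289
grasp_force: 60.2
```

Request:
apply_moves:
  moves:
    - {"jaw": 0,"offset": [-14.1,18.0,0],"rot": [0,0,0]}
    - {"jaw": 0,"offset": [-20.2,10.7,0],"rot": [0,0,0]}
    - {"jaw": 0,"offset": [-22.8,1.5,0],"rot": [0,0,0]}
    - {"jaw": 0,"offset": [-21.5,-7.9,0],"rot": [0,0,0]}
    - {"jaw": 0,"offset": [-16.4,-15.9,0],"rot": [0,0,0]}

```text
time_s: 12.42
eef_pos: [0.5577, -0.0409, 0.2106]
eef_rot: [0.001, 0.993, 0.118, 0.002]
wrist_force: [6.9, 1.3, -0.3]
opening: 0.293
grasp_force: 59.6
```

Request:
apply_moves:
  moves:
    - {"jaw": 0,"offset": [-8.5,-21.2,0],"rot": [0,0,0]}
    - {"jaw": 0,"offset": [0.9,-22.8,0],"rot": [0,0,0]}
    - {"jaw": 0,"offset": [10.1,-20.5,0],"rot": [0,0,0]}
    - {"jaw": 0,"offset": [17.6,-14.6,0],"rot": [0,0,0]}
    - {"jaw": 0,"offset": [22.0,-6.2,0],"rot": [0,0,0]}

```text
time_s: 13.05
eef_pos: [0.5774, 0.0537, 0.2105]
eef_rot: [0.001, 0.993, 0.12, -0.001]
wrist_force: [-1.7, -8.6, 3.4]
opening: 0.29
grasp_force: 60.3
```

Request:
apply_moves:
  moves:
    - {"jaw": 0,"offset": [22.6,3.3,0],"rot": [0,0,0]}
    - {"jaw": 0,"offset": [19.4,12.2,0],"rot": [0,0,0]}
    - {"jaw": 0,"offset": [12.7,19.0,0],"rot": [0,0,0]}
    - {"jaw": 0,"offset": [3.9,22.5,0],"rot": [0,0,0]}
    - {"jaw": 0,"offset": [-5.6,22.2,0],"rot": [0,0,0]}

```text
time_s: 13.68
eef_pos: [0.6488, -0.0096, 0.2103]
eef_rot: [-0.001, 0.993, 0.12, 0.001]
wrist_force: [-1.4, 4.4, 4.9]
opening: 0.284
grasp_force: 60.7
```

```bash
cat > m.py <<'E'
from h import *
np.set_printoptions(precision=4,suppress=True)
o=ctrl.get_obs();print(o['time_s'],o['eef_pos'],o['wrist_force'],o['torque'])
for cam in('top','side'):
    im,d,K,T,P=look(cam)
    ref=np.load(cam+'0.npz')
    def z(x0,x1,y0,y1,z0,z1,P):
        m=(P[...,0]>x0)&(P[...,0]<x1)&(P[...,1]>y0)&(P[...,1]<y1)&(P[...,2]>z0)&(P[...,2]<z1)
        q=P[m]; return (len(q),q[:,2].mean(),q[:,2].std()) if len(q) else 0
    for nm,PP in(('start',ref['P']),('now',P)):
        print(cam,nm,'shelf',z(.54,.66,.22,.32,.055,.085,PP),'supply',z(.555,.64,.09,.16,.075,.13,PP),'trayflank',z(.53,.538,.08,.18,.035,.08,PP),z(.652,.664,.08,.18,.035,.08,PP),z(.545,.65,.05,.068,.035,.08,PP))
    np.savez(cam+'_now.npz',im=im,P=P)
E
python3 m.py
```

```text
13.675 [ 0.6488 -0.0096  0.2103] [-1.3819  4.4342  4.875 ] [ 1.1207  0.6844 -0.0852]
top start shelf (1487, np.float64(0.06379360526337371), np.float64(0.0030037988902756377)) supply (768, np.float64(0.08925552318701142), np.float64(0.00301248287559166)) trayflank (99, np.float64(0.04432671953383914), np.float64(0.0034263055453050565)) (79, np.float64(0.04681160360509591), np.float64(0.007180972448984138)) (219, np.float64(0.0441810306989659), np.float64(0.0039030861178666596))
top now shelf (1480, np.float64(0.06385626351751918), np.float64(0.0031732614594623936)) supply (760, np.float64(0.09806467091933993), np.float64(0.0030241042267772703)) trayflank (71, np.float64(0.053215453288339494), np.float64(0.003050358367224008)) (77, np.float64(0.0552185300637711), np.float64(0.007306673913484351)) (28, np.float64(0.05171926490778044), np.float64(0.0026556695356445242))
side start shelf (954, np.float64(0.06384711772043004), np.float64(0.0014456177707274304)) supply (348, np.float64(0.08952481468478807), np.float64(0.001491944636623454)) trayflank (51, np.float64(0.04368747629779581), np.float64(0.0021048662263462793)) (24, np.float64(0.05378375278938859), np.float64(0.011658967210360721)) (27, np.float64(0.07547265244767605), np.float64(0.0023974652567533426))
side now shelf (957, np.float64(0.06378575527609125), np.float64(0.001456586360069932)) supply (346, np.float64(0.09847477207704838), np.float64(0.0014938635247887537)) trayflank (56, np.float64(0.0523297829453816), np.float64(0.0021240920351573785)) (20, np.float64(0.057929453156292054), np.float64(0.007941776601368524)) (1, np.float64(0.07974109906840521), np.float64(0.0))
```

Request:
apply_moves:
  moves:
    - {"jaw": 0,"offset": [-14.1,18.0,0],"rot": [0,0,0]}
    - {"jaw": 0,"offset": [-20.2,10.7,0],"rot": [0,0,0]}
    - {"jaw": 0,"offset": [-22.8,1.5,0],"rot": [0,0,0]}
    - {"jaw": 0,"offset": [-21.5,-7.9,0],"rot": [0,0,0]}
    - {"jaw": 0,"offset": [-16.4,-15.9,0],"rot": [0,0,0]}

```text
time_s: 14.4
eef_pos: [0.5577, -0.0408, 0.2106]
eef_rot: [0.001, 0.993, 0.118, 0.001]
wrist_force: [6.0, 0.2, 0.2]
opening: 0.293
grasp_force: 60.0
```

Request:
apply_moves:
  moves:
    - {"jaw": 0,"offset": [-8.5,-21.2,0],"rot": [0,0,0]}
    - {"jaw": 0,"offset": [0.9,-22.8,0],"rot": [0,0,0]}
    - {"jaw": 0,"offset": [10.1,-20.5,0],"rot": [0,0,0]}
    - {"jaw": 0,"offset": [17.6,-14.6,0],"rot": [0,0,0]}
    - {"jaw": 0,"offset": [22.0,-6.2,0],"rot": [0,0,0]}

```text
time_s: 15.02
eef_pos: [0.5775, 0.0538, 0.2105]
eef_rot: [0.001, 0.993, 0.12, -0.001]
wrist_force: [-1.3, -9.0, 3.9]
opening: 0.288
grasp_force: 60.5
```

Request:
apply_moves:
  moves:
    - {"jaw": 0,"offset": [22.6,3.3,0],"rot": [0,0,0]}
    - {"jaw": 0,"offset": [19.4,12.2,0],"rot": [0,0,0]}
    - {"jaw": 0,"offset": [12.7,19.0,0],"rot": [0,0,0]}
    - {"jaw": 0,"offset": [3.9,22.5,0],"rot": [0,0,0]}
    - {"jaw": 0,"offset": [-5.6,22.2,0],"rot": [0,0,0]}

```text
time_s: 15.65
eef_pos: [0.6488, -0.0094, 0.2103]
eef_rot: [-0.001, 0.993, 0.12, 0.0]
wrist_force: [-1.6, 4.4, 5.3]
opening: 0.291
grasp_force: 60.9
```

Request:
apply_moves:
  moves:
    - {"jaw": 0,"offset": [-8,12,0],"rot": [0,0,0]}
    - {"jaw": 0,"offset": [0,0,0],"rot": [0,0,0]}
    - {"jaw": 0,"offset": [0,0,0],"rot": [0,0,0]}
    - {"jaw": 0,"offset": [0,0,0],"rot": [0,0,0]}
    - {"jaw": 0,"offset": [0,0,0],"rot": [0,0,0]}

```text
time_s: 16.27
eef_pos: [0.6436, -0.0238, 0.2105]
eef_rot: [-0.0, 0.993, 0.119, 0.0]
wrist_force: [1.6, 0.4, 5.4]
opening: 0.291
grasp_force: 60.9
```

```bash
python3 m.py; python3 m.py | grep now
```

```text
16.275 [ 0.6436 -0.0238  0.2105] [1.5665 0.4011 5.379 ] [0.3133 0.0258 0.0206]
top start shelf (1487, np.float64(0.06379360526337371), np.float64(0.0030037988902756377)) supply (768, np.float64(0.08925552318701142), np.float64(0.00301248287559166)) trayflank (99, np.float64(0.04432671953383914), np.float64(0.0034263055453050565)) (79, np.float64(0.04681160360509591), np.float64(0.007180972448984138)) (219, np.float64(0.0441810306989659), np.float64(0.0039030861178666596))
top now shelf (1490, np.float64(0.06387665366619391), np.float64(0.0030534444065459217)) supply (794, np.float64(0.10843345731515933), np.float64(0.0029394565800342654)) trayflank (92, np.float64(0.06387315006123435), np.float64(0.0030976271020902993)) (67, np.float64(0.06371443592525443), np.float64(0.003876777208766967)) (17, np.float64(0.06415507611724712), np.float64(0.003603651416223541))
side start shelf (954, np.float64(0.06384711772043004), np.float64(0.0014456177707274304)) supply (348, np.float64(0.08952481468478807), np.float64(0.001491944636623454)) trayflank (51, np.float64(0.04368747629779581), np.floa
[... 570 characters left out ...]
 np.float64(0.06393739106629662), np.float64(0.0030548517523281047)) supply (790, np.float64(0.1084842619672835), np.float64(0.002978338761212212)) trayflank (96, np.float64(0.06341508810454166), np.float64(0.0029257976085284255)) (69, np.float64(0.06403371379257983), np.float64(0.0038104667351182855)) (17, np.float64(0.06262651970763733), np.float64(0.0030664500103975306))
side now shelf (945, np.float64(0.0637840869613195), np.float64(0.001507828830142521)) supply (352, np.float64(0.10877668835925522), np.float64(0.0015347261319600784)) trayflank (54, np.float64(0.06318854653984005), np.float64(0.002464331503144213)) (16, np.float64(0.06585726697463029), np.float64(0.004932581713910658)) 0
```

Request:
apply_moves:
  moves:
    - {"jaw": 0,"offset": [-4.5,4.5,0],"rot": [0,0,0]}
    - {"jaw": 0,"offset": [0,0,0],"rot": [0,0,0]}
    - {"jaw": 0,"offset": [0,0,0],"rot": [0,0,0]}
    - {"jaw": 0.5,"offset": [0,0,0],"rot": [0,0,0]}
    - {"jaw": 0.8,"offset": [0,0,0],"rot": [0,0,0]}

```text
time_s: 17.1
eef_pos: [0.6392, -0.0296, 0.2088]
eef_rot: [-0.0, 0.993, 0.119, -0.001]
wrist_force: [-0.1, 0.3, -0.1]
opening: 0.692
grasp_force: 0.0
```

Request:
apply_moves:
  moves:
    - {"jaw": 0.8,"offset": [0,0,0],"rot": [0,0,0]}
    - {"jaw": 0.8,"offset": [0,0,-20],"rot": [0,0,0]}
    - {"jaw": 0.8,"offset": [0,0,-40],"rot": [0,0,0]}
    - {"jaw": 0.8,"offset": [0,0,-40],"rot": [0,0,0]}
    - {"jaw": 0.8,"offset": [-20,0,-20],"rot": [0,0,0]}

```text
time_s: 17.73
eef_pos: [0.6219, -0.035, 0.3343]
eef_rot: [0.001, 0.993, 0.119, 0.003]
wrist_force: [-0.4, -0.5, -0.3]
opening: 0.796
grasp_force: 0.0
```

Request:
apply_moves:
  moves:
    - {"jaw": 0.8,"offset": [-40,0,0],"rot": [0,0,0]}
    - {"jaw": 0.8,"offset": [-40,0,0],"rot": [0,0,0]}
    - {"jaw": 0.8,"offset": [-30,0,0],"rot": [0,0,0]}
    - {"jaw": 0.8,"offset": [-10,0,0],"rot": [0,0,0]}
    - {"jaw": 0.8,"offset": [0,0,0],"rot": [0,0,0]}

```text
time_s: 18.35
eef_pos: [0.5043, -0.0634, 0.331]
eef_rot: [0.0, 0.993, 0.119, 0.001]
wrist_force: [1.2, -0.9, -1.0]
opening: 0.803
grasp_force: 0.0
```

```bash
python3 m.py|grep -v start
python3 - <<'E'
from h import *
np.set_printoptions(precision=4,suppress=True)
im,d,K,T,P=look('wrist'); s=np.load('side_now.npz')['im']
near=(np.hypot(P[...,0]-.61,P[...,1]+.01)<.08)
for a,b in((.185,.205),(.245,.27)):
    q=P[near&(P[...,2]>a)&(P[...,2]<b)]
    if len(q)>5: print(len(q),np.median(q,0),cv2.minAreaRect((q[:,:2]*1000).astype(np.float32)))
z=P[(P[...,2]>.05)&(P[...,2]<.08)&(P[...,1]>.215)&(P[...,0]>.53)&(P[...,0]<.67)&(P[...,1]<.33)]; print('w shelf',len(z),np.median(z[:,2]) if len(z) else '')
z=P[(P[...,2]>.09)&(P[...,2]<.12)&(P[...,1]>.08)&(P[...,1]<.17)]; print('w supply',len(z),np.median(z[:,2]) if len(z) else '')
S=cv2.resize(s[150:300,180:350],(476,420),interpolation=cv2.INTER_CUBIC)
save('c5.png',cv2.resize(np.hstack([im,S]),(800,324)))
E
```

```text
18.35 [ 0.5043 -0.0634  0.331 ] [ 1.1983 -0.9487 -0.9503] [-0.0399 -0.0167  0.0207]
top now shelf (1491, np.float64(0.06388633804244459), np.float64(0.003016502485248441)) supply (788, np.float64(0.10894341025479014), np.float64(0.002955380923887581)) trayflank (102, np.float64(0.06373326196835565), np.float64(0.003305769442464142)) (67, np.float64(0.06462913227252304), np.float64(0.003608289442522488)) (227, np.float64(0.0633442449689499), np.float64(0.0030681920044859684))
side now shelf (953, np.float64(0.06381300501320346), np.float64(0.001497857135006046)) supply (346, np.float64(0.10900036876111334), np.float64(0.001492137219083933)) trayflank (52, np.float64(0.06294321692824724), np.float64(0.001957542415986879)) (19, np.float64(0.06657535297950648), np.float64(0.004362594595111584)) (1, np.float64(0.0632080524976899), np.float64(0.0))
3315 [ 0.6074 -0.0069  0.1917] ((614.9346313476562, -6.578666687011719), (35.03034973144531, 73.81304931640625), 75.31761169433594)
w shelf 3342 0.063552114792231
w supply 9334 0.10852511077148275
```

View pics/c5.png

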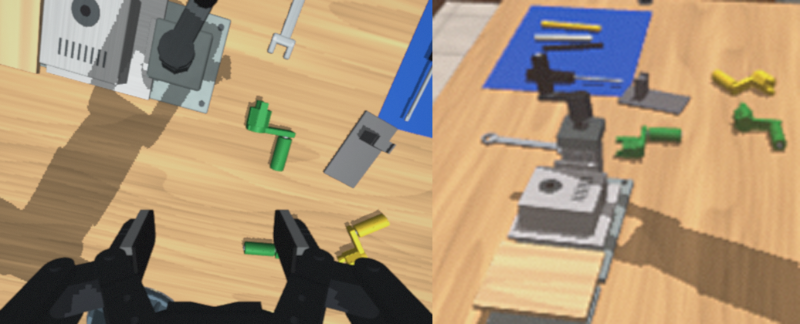

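The picture shows the crank seated on the shaft and released: in the left half the hub is at about (175,50), in the right half at about (580,105). The power supply is still on the tray. All three cameras put the tray within about 0.2 mm of the shelf top.

```bash
python3 -c "
from bench import ctrl
print(ctrl.hand_in())"
```

```text
the job is handed in; nothing more can be done
None
```

The job is handed in: the crank is seated on the shaft and released, and the tray is up about 19.5 mm, within about 0.2 mm of the shelf top, with the power supply still on it.

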